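# Run a row of dial carriers home along the rail and shut the keeper

### The job

The four dial carriers standing in a row in the wooden rail have to be parked: push the whole row along the rail as one train, from its tail end, until the front carrier is fully home against the steel end stop and no gaps are left. Then push the pivoted steel keeper arm by its upright black pin until it lies fully across the rail behind the last carrier. Push only with the fingertips: do not lift or tip the carriers or let the row come apart, and leave everything else on the bench where it is.

Things in the scene. Friction and masses are not known exactly. Their poses are not given: they have to be found in the camera images.
- rail: Dark wooden channel fixed to the bench, lying roughly left to right before the robot; 66 mm wide (x), 380 mm long (y, -190 to +190); origin at the centre of its underside, on the bench. Channel floor at z = 12 mm, 49 mm wide between side walls 8 mm thick, tops at z = 20. The -y end (robot's right) has the steel end stop, top at z = 42; the +y end is open. The row is to move in rail -y.
- stop_face (a point): Middle of the end stop's face at floor height: rail frame (0, -170, 12) mm. The face looks to the rail's +y. Home, the front carrier's centre is 23 mm from it, the last one's 161 mm.
- keeper (a joint): Angle of the keeper arm (rad): 0 = fully shut, square across the channel behind the row (hard stop there); about 1.57 = alongside the rail pointing to rail +y; it starts wide open at about 1.75 to 2.3 (hard stop at 2.5). Stays where it is left; about 1 N at the pin moves it. At angle q the pin lies at pivot + 62 mm * (-cos q, sin q) in the rail's x, y. It can shut only when the row is home: shut, its face is 4 mm from the last carrier's tail.
- keeper_pivot (a point): Pivot of the keeper arm at arm-top height, on a steel pad on the rail's +x side: rail frame (44, 25, 33) mm.
- keeper_pin (a point): Top centre of the upright black pin on the keeper arm, 62 mm from the pivot: pin 12 mm in diameter, top at 71 mm above the bench, standing on the arm. The arm is a steel bar 90 mm long (10 mm behind the pivot to 80 mm beyond), 14 mm wide, from 25 to 33 mm above the bench.
- carrier1: Dial carrier: aluminium block 46 x 46 mm, 28 mm high, with a flat 40 mm dial disc of 2 mm on top (30 mm in all), about 150 g; origin at the centre of its underside. First of the row, nearest the end stop; starts 50 to 110 mm short of it. Its y axis lies along the rail.
- carrier2: Dial carrier: aluminium block 46 x 46 mm, 28 mm high, with a flat 40 mm dial disc of 2 mm on top (30 mm in all), about 150 g; origin at the centre of its underside. Second of the row, touching the first.
- carrier3: Dial carrier: aluminium block 46 x 46 mm, 28 mm high, with a flat 40 mm dial disc of 2 mm on top (30 mm in all), about 150 g; origin at the centre of its underside. Third of the row.
- carrier4: Dial carrier: aluminium block 46 x 46 mm, 28 mm high, with a flat 40 mm dial disc of 2 mm on top (30 mm in all), about 150 g; origin at the centre of its underside. Last of the row, its tail: its face towards the rail's +y end is 23 mm from its centre and is free to push on. It tops at 42 mm above the bench, 22 mm above the side walls. The whole row slides under about 2 to 5 N; 10 to 20 N against the stop does no harm.
- spare: Spare dial carrier, same block, standing on the bench beside the rail on its -x side; not part of the row. Leave it.
- tweezers: Steel tweezers, 130 mm long, 6 mm high, lying beside the rail on its -x side. Leave them.
- loupe: Black eye loupe, 38 mm across, 32 mm high, standing beside the rail's +x side near the end stop. Leave it.
- dish: White bowl, 84 mm across, 30 mm high, right of the rail. Leave it.
- screwdriver: Screwdriver, 150 mm long, lying left of the rail. Leave it.
- jar_a: Small glass powder jar with black lid, 52 mm across, 60 mm high, to the left or right of the rail. Leave it.
- jar_b: Small glass powder jar like jar_a, on the other side. Leave it.
- brush: Slim brush, 170 mm long, lying beyond the rail. Leave it.
Things that resemble listed ones, but are neither listed nor needed, are in the scene too. Leave any red or turquoise look-alike of the carrier2 alone.

How it is judged (in metres and radians):
On the way, in this order (a step that is already met when the one before it is completed fails the run):
1. the row is home against the end stop, with no gaps, while the keeper is still open (y of carrier1 in the frame of rail below -0.1435 m and y of carrier2 in the frame of rail below -0.0975 m and y of carrier3 in the frame of rail below -0.0515 m and y of carrier4 in the frame of rail below -0.0055 m and z of each of carrier1, carrier2, carrier3, carrier4 in the frame of rail below 0.015 m and value of joint keeper above 0.5 rad), for 0.2 s.
2. the keeper is shut across the rail behind the row (value of joint keeper below 0.12 rad and y of carrier1 in the frame of rail below -0.1435 m and y of carrier2 in the frame of rail below -0.0975 m and y of carrier3 in the frame of rail below -0.0515 m and y of carrier4 in the frame of rail below -0.0055 m and z of each of carrier1, carrier2, carrier3, carrier4 in the frame of rail below 0.015 m), for 0.2 s.
At the end, for the whole second after the job is handed in: All four carriers are on the rail's floor, each within 3.5 mm of its home place in a closed row against the end stop, at rest, and the keeper arm is within 0.12 rad of fully shut behind them (all of step 2 and linear speed of each of carrier1, carrier2, carrier3, carrier4 below 0.01 m/s); the robot touches nothing.
It fails at once if a carrier of the row is lifted more than 6 mm off the rail's floor or tipped more than 0.2 rad (z of any of carrier1, carrier2, carrier3, carrier4 in the frame of rail above 0.018 m or angle between any of carrier1, carrier2, carrier3, carrier4's own z axis and vertical above 0.2 rad).
It fails at once if the row comes apart (a gap of more than 8 mm between neighbours) (distance between carrier1 and carrier2 above 0.054 m or distance between carrier2 and carrier3 above 0.054 m or distance between carrier3 and carrier4 above 0.054 m).
It fails at once if something else on the bench is moved more than 20 mm (distance of any of spare, tweezers, loupe, dish, screwdriver, jar_a, jar_b, brush from where it was at the start of the episode above 0.02 m).
It also fails if it takes over 54 s, if anything falls off the work surface, if the arm or the gripper's body presses on something with over 40 N, if the wrist force passes 120 N, or if a joint passes its speed limit or range.

### The arm

A 6-joint arm with a two-finger parallel gripper is mounted at the origin on the work surface. World frame = base frame: x ahead of the robot, y to its left, z up, the work surface at z = 0. Lengths are in m, angles in degrees, forces in N, time in s.
With the tool pointing down it reaches from about 0.4 to 0.825 m from the base axis. Payload 7 kg.
Tool frame: the origin (TCP) lies between the finger pads; the fingertips stand 22 mm ahead of it and the grasp point (between the pads) lies 3 mm ahead of it; z points along the fingers, y is the line along which they close (so a half turn about z gives the same grasp; the last joint's range is limited). The gripper opens to 88 mm and grips with 3 to 60 N. Pads are 19 mm wide; open, the fingers measure 130 mm over their backs; the gripper's body (78 mm by 193 mm) begins 47 mm behind the grasp point.
Start: joints at [16.507, 20.546, 0.682, 0, -70.136, -16.507], TCP at [0.675, -0, 0.249] pointing down, gripper open.
Joint ranges: [-176.03, 176.03], [-82.01, 121.73], [-58.28, 71.71], [-173.87, 95.51], [-174.79, -0.11], [-173.66, 173.66]. Speed limits (degrees/s): [136.94, 136.94, 172.46, 180, 180, 180].

### API

Orientations are given as [roll, pitch, yaw] about the fixed x, y, z axes, in that order (R = Rz(yaw) Ry(pitch) Rx(roll)).
In Python, from plant import ctrl gives the robot as it stands.
- The arm moves only by the tool apply_moves, never from a script. Its argument "targets" is a list of rows, each an object with "travel": the shift along the tool's x, y, z in mm, a list of three; "roll": the turn about the tool's z in degrees; "jaw": the finger opening in mm, from 0 to 87.6. In form: [{"travel": [tx, ty, tz], "roll": roll, "jaw": jaw}, ...]. A call has 1 to 10 rows; each row shifts and turns the commanded pose from where the row before left it, along the tool's axes as they then stand; what a row does not reach is not made up. A row lasts 1/10 s, in which the tool goes at most 50 mm and 8.59 degrees, less where a joint would pass 70% of its speed; a pose out of reach is approached as far as the arm can. A call with a gripper value outside its range is refused whole. The fingers move at their own pace and stop on an object; the grip force is fixed at half the most. Time passes only in rows, so rows that do not move let the fingers close. It gives the time, the measured TCP pose, the force, the opening and the grip force at its end, in the units of the state.
- ctrl.get_obs(): the state, without advancing time (a new reading comes with each control period).
- ctrl.snapshot(name): name is "scene" or "side" or "wrist"; returns the picture (400x640x3 uint8, red, green, blue); there is no depth.
- ctrl.calibration(name): a dict with "K" (3x3 intrinsics, pixels), "extrinsics" (4x4, takes a point from camera to world coordinates); the wrist camera has in their place "hand_eye" (4x4, takes a point from camera to tool coordinates, whose origin is the TCP and whose axes are the flange's). Camera axes: x right, y down, z forward; pixel columns grow to the right and rows downward; lengths in m; the calibration is good to about 2 mm. The wrist camera is an equidistant fisheye: a pixel r from the principal point sees the ray r / f radians off the axis. A picture is of the moment at which its call begins: read the wrist's pose just before it. calibration takes no time and is no camera call.
- ctrl.close_job(): hands the job in; it is judged then, once.
The state is a dict: "clock": time; "joint_pos": joint angles; "qvel": joint speeds; "tau": joint torques, N m; "tool_pos": TCP position; "orientation": TCP orientation; "force": force on the tool from outside, world axes, zero at the start; "moment": the same for the moment, N m; "opening": finger opening in m; "gripper_force": force on a finger pad.
Only numpy, scipy, OpenCV 4.12 (cv2) and the standard library are available. Lean on these libraries where they do the work, as an engineer would, in place of code of your own. Each camera call takes 0.05 s, during which the arm holds its last target. There are 200 camera calls.

## Working session

There is one attempt and no reset: what is moved stays moved. The work goes in short steps, Python scripts to look and compute and a tool call to move; the robot and the scene stay as the last step left them, time stands still between calls to the robot, and variables do not carry over. Pictures are saved under pics/ and viewed, at most 10 in all, crops included, and the job is handed in when it is done.

Besides the shell and the picture viewer there is one more tool, called after "Emit:" in YAML: its name, and indented under it one key for each argument. apply_moves: Moves the arm, as the interface text tells. Its arguments: {"type":"object","properties":{"targets":{"type":"array","items":{"type":"object","properties":{"travel":{"type":"array","items":{"type":"number"}},"roll":{"type":"number"},"jaw":{"type":"number"}}}}},"required":["targets"]}

```bash
mkdir -p pics
python3 - <<'E'
from plant import ctrl
import cv2,numpy as np
o=ctrl.get_obs();print(o['tool_pos'],o['orientation'],o['opening'],o['clock'])
for n in('scene','side','wrist'):
    cv2.imwrite(f'pics/{n}0.png',ctrl.snapshot(n)[:,:,::-1])
    c=ctrl.calibration(n);print(n,{k:np.round(v,4).tolist() if not isinstance(v,str) else v for k,v in c.items()})
E
```

```text
[ 6.74514202e-01 -4.53882427e-05  2.47589548e-01] [ 1.79899193e+02 -8.84477949e-03 -9.00090603e+01] 0.08804896516939965 0.0
scene {'K': [[477.1312, 0.0, 321.4082], [0.0, 477.1312, 205.6158], [0.0, 0.0, 1.0]], 'extrinsics': [[0.4445, 0.5541, -0.7039, 1.3336], [0.8958, -0.2826, 0.3432, -0.391], [-0.0088, -0.7831, -0.6219, 0.7575], [0.0, 0.0, 0.0, 1.0]]}
side {'K': [[382.6392, 0.0, 316.2546], [0.0, 382.6392, 204.5587], [0.0, 0.0, 1.0]], 'extrinsics': [[-0.9741, -0.1537, 0.1658, 0.3998], [-0.2259, 0.6929, -0.6848, 0.6624], [-0.0097, -0.7045, -0.7096, 0.7648], [0.0, 0.0, 0.0, 1.0]]}
wrist {'K': [[309.7069, 0.0, 320.6992], [0.0, 309.7069, 193.5794], [0.0, 0.0, 1.0]], 'hand_eye': [[-0.0014, -0.9691, -0.2466, 0.0663], [1.0, -0.0009, -0.0018, 0.0008], [0.0015, -0.2466, 0.9691, -0.136], [0.0, 0.0, 0.0, 1.0]]}
```

View pics/scene0.png

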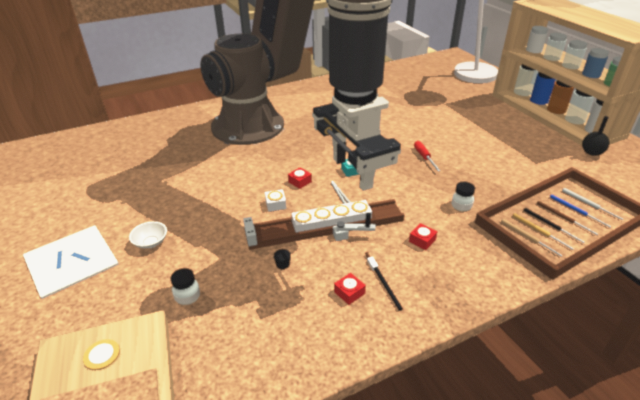

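View pics/wrist0.png

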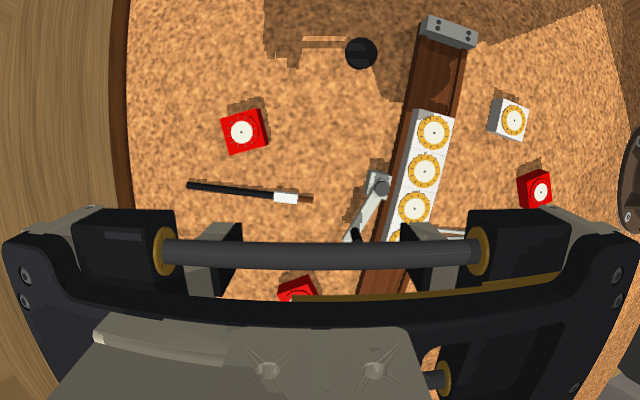

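The wrist view shows the end stop at (448,32), carriers at (433,132), (425,171) and (414,209), the pivot at (381,188), and the pin hidden behind the gripper. In the scene view the pin is near (368,217) and the open rail end near (400,215). I'll look at enlarged crops next.

```bash
cat > h.py <<'E'
import numpy as np, cv2
from scipy.spatial.transform import Rotation as R
from plant import ctrl
def ray(n,px,obs=None):
    c=ctrl.calibration(n);K=np.array(c['K']);u=(px[0]-K[0,2])/K[0,0];v=(px[1]-K[1,2])/K[1,1]
    if n=='wrist':
        r=np.hypot(u,v);d=np.array([u/r*np.sin(r),v/r*np.sin(r),np.cos(r)]) if r>0 else np.array([0,0,1.])
        T=np.eye(4);T[:3,:3]=R.from_euler('xyz',obs['orientation'],degrees=True).as_matrix();T[:3,3]=obs['tool_pos']
        T=T@np.array(c['hand_eye'])
    else: d=np.array([u,v,1.]);T=np.array(c['extrinsics'])
    return T[:3,3],T[:3,:3]@d
def onz(n,px,z,obs=None):
    o,d=ray(n,px,obs);return np.round(o+d*(z-o[2])/d[2],4)
E
python3 - <<'E'
from h import *
s=cv2.imread('pics/scene0.png')[170:260,230:420];cv2.imwrite('pics/sc.png',cv2.resize(s,None,fx=4,fy=4,interpolation=cv2.INTER_CUBIC))
s=cv2.imread('pics/side0.png');cv2.imwrite('pics/side0b.png',s[100:400,120:520].repeat(2,0).repeat(2,1))
o=ctrl.get_obs()
for n,p,z in[('stopL',(422,38),.042),('stopR',(473,47),.042),('c1',(433,132),.042),('c2',(425,171),.042),('c3',(414,209),.042),('piv',(381,188),.035),('loupe',(361,53),.03)]:print(n,onz('wrist',p,z,o))
E
```

```text
stopL [ 0.5592 -0.1612  0.042 ]
stopR [ 0.4934 -0.1586  0.042 ]
c1 [ 0.5454 -0.0521  0.042 ]
c2 [ 0.5529 -0.0064  0.042 ]
c3 [0.5632 0.0397 0.042 ]
piv [0.6036 0.0157 0.035 ]
loupe [ 0.6284 -0.1407  0.03  ]
```

View pics/sc.png

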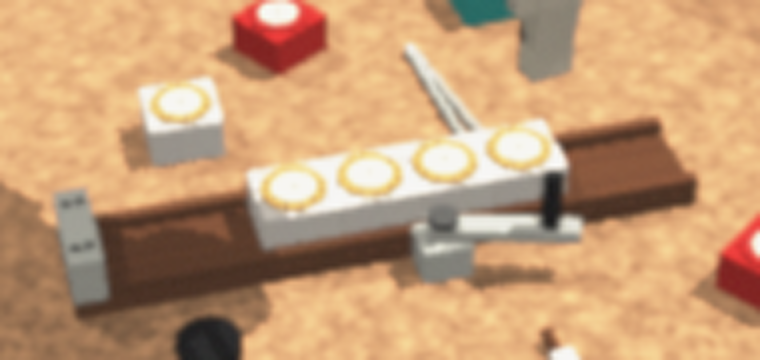

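View pics/side0b.png

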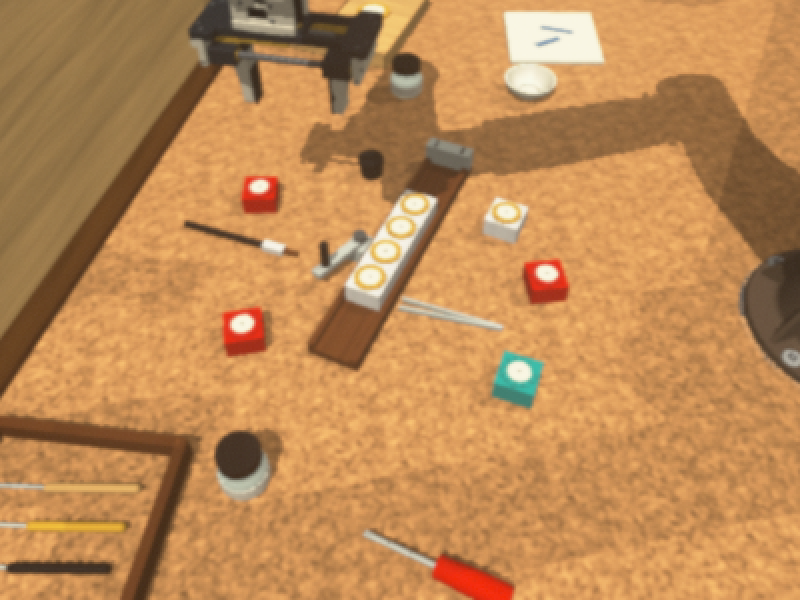

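Scene crop: dials at (293,187), (369,174), (444,161) and (519,149), with the pin top at (553,175). Side crop: dials at (415,203), (401,226), (386,251) and (370,276), with the pin top at (324,243) and the open rail end around (335,355).

Run:
```python
from h import *
S=lambda p:(p[0]/4+230-.4,p[1]/4+170-.4); D=lambda p:(p[0]/2+120-.25,p[1]/2+100-.25)
a=np.array([onz('scene',S(p),.042) for p in[(293,187),(369,174),(444,161),(519,149)]])
b=np.array([onz('side',D(p),.042) for p in[(415,203),(401,226),(386,251),(370,276)]])
o=ctrl.get_obs();w=np.array([onz('wrist',p,.042,o) for p in[(433,132),(425,171),(414,209)]])
print(a,b,w,sep='\n')
print('pin',onz('scene',S((553,175)),.071),onz('side',D((324,243)),.071))
print('piv',onz('scene',S((443,218)),.035),onz('side',D((360,239)),.035))
for m in(a,b):
    c=m.mean(0)[:2];d=m[3]-m[0];print(c,d,np.degrees(np.arctan2(-d[0],d[1])))
# end stop top corners
print([onz('scene',S(p),.042) for p in[(85,193),(105,300)]], [onz('side',D(p),.042) for p in[(427,153),(470,162)]])
```

```text
[[ 0.5402 -0.053   0.042 ]
 [ 0.5497 -0.0079  0.042 ]
 [ 0.5591  0.0373  0.042 ]
 [ 0.5694  0.0828  0.042 ]]
[[ 0.5427 -0.0537  0.042 ]
 [ 0.5517 -0.008   0.042 ]
 [ 0.5607  0.0386  0.042 ]
 [ 0.5703  0.0827  0.042 ]]
[[ 0.5454 -0.0521  0.042 ]
 [ 0.5529 -0.0064  0.042 ]
 [ 0.5632  0.0397  0.042 ]]
pin [0.6296 0.0689 0.071 ] [0.6315 0.0674 0.071 ]
piv [0.5976 0.0161 0.035 ] [0.6    0.0197 0.035 ]
[0.5546 0.0148] [0.0292 0.1358 0.    ] -12.135089980304894
[0.55635 0.0149 ] [0.0276 0.1364 0.    ] -11.439122287807207
[array([ 0.49  , -0.1638,  0.042 ]), array([ 0.5815, -0.1852,  0.042 ])] [array([ 0.5469, -0.1572,  0.042 ]), array([ 0.4837, -0.1513,  0.042 ])]
```

Emit:
apply_moves:
  targets:
    - {"travel": [-27, 18.7, 0], "roll": 0, "jaw": 0}
    - {"travel": [-27, 18.7, 0], "roll": 0, "jaw": 0}
    - {"travel": [-27, 18.7, 0], "roll": 0, "jaw": 0}
    - {"travel": [-27, 18.7, 0], "roll": 0, "jaw": 0}
    - {"travel": [-27, 18.7, 0], "roll": 0, "jaw": 0}
    - {"travel": [0, 0, 0], "roll": 5.9, "jaw": 0}
    - {"travel": [0, 0, 0], "roll": 5.9, "jaw": 0}
    - {"travel": [0, 0, 40], "roll": 0, "jaw": 0}
    - {"travel": [0, 0, 40], "roll": 0, "jaw": 0}
    - {"travel": [0, 0, 40], "roll": 0, "jaw": 0}

```text
clock: 1.15
tool_pos: [0.5813, 0.135, 0.1275]
orientation: [-180.0, 0.0, -101.8]
force: [0.2, 0.6, -0.8]
opening: 0.0129
gripper_force: 0.0
```

Run:
```python
from h import *
o=ctrl.get_obs();print(o['tool_pos'])
im=ctrl.snapshot('wrist');cv2.imwrite('pics/w1.png',im[:,:,::-1])
```

```text
[0.58132025 0.13504849 0.12752531]
```

View pics/w1.png

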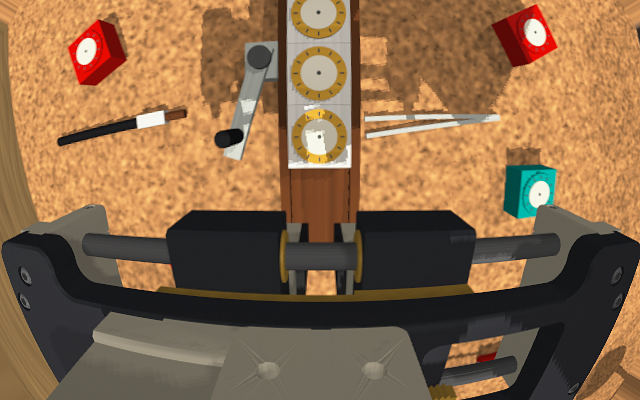

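The rail is aligned with the tool. The carrier 4 dial is at (319,136), its tail top edge is at row 167, the pin top is near (223,139), and the pivot cap is at (259,57).

Run:
```python
from h import *
o=ctrl.get_obs()
for n,p,z in[('c4',(319,136),.042),('c3',(319,73),.042),('c2',(319,12),.042),('tail',(319.5,167.5),.040),('pin',(223,139),.071),('piv',(259,57),.038)]:
    q=onz('wrist',p,z,o);d=R.from_euler('xyz',o['orientation'],degrees=True).as_matrix().T@(q-o['tool_pos']);print(n,q,(d*1000).round(1))
```

```text
c4 [0.5668 0.0814 0.042 ] [52.9 -0.9 78.5]
c3 [0.5576 0.0385 0.042 ] [96.8 -0.7 78.7]
c2 [ 0.5483 -0.0055  0.042 ] [141.7  -0.7  78.9]
tail [0.5711 0.1034 0.04  ] [30.5 -0.6 80.4]
pin [0.6245 0.0681 0.071 ] [ 54.1 -59.8  49. ]
piv [0.5962 0.0166 0.038 ] [110.2 -43.   82.4]
```

Emit:
apply_moves:
  targets:
    - {"travel": [0, 0, 27], "roll": 0, "jaw": 0}
    - {"travel": [0, 0, 27], "roll": 0, "jaw": 0}
    - {"travel": [0, 0, 26], "roll": 0, "jaw": 0}
    - {"travel": [0, 0, 0], "roll": 0, "jaw": 0}
    - {"travel": [6, 0, 0], "roll": 0, "jaw": 0}
    - {"travel": [6, 0, 0], "roll": 0, "jaw": 0}
    - {"travel": [4, 0, 0], "roll": 0, "jaw": 0}
    - {"travel": [3, 0, 0], "roll": 0, "jaw": 0}
    - {"travel": [3, 0, 0], "roll": 0, "jaw": 0}
    - {"travel": [3, 0, 0], "roll": 0, "jaw": 0}

```text
clock: 2.2
tool_pos: [0.5781, 0.1118, 0.0501]
orientation: [-179.8, 0.2, -101.8]
force: [1.2, 7.9, 3.0]
opening: 0.0002
gripper_force: 3.0
```

Emit:
apply_moves:
  targets:
    - {"travel": [4, 0, 0], "roll": 0, "jaw": 0}
    - {"travel": [4, 0, 0], "roll": 0, "jaw": 0}
    - {"travel": [4, 0, 0], "roll": 0, "jaw": 0}
    - {"travel": [4, 0, 0], "roll": 0, "jaw": 0}
    - {"travel": [4, 0, 0], "roll": 0, "jaw": 0}

```text
clock: 2.7
tool_pos: [0.5742, 0.0923, 0.0501]
orientation: [-179.8, 0.2, -101.8]
force: [1.1, 4.9, 4.0]
opening: 0.0007
gripper_force: 3.0
```

Run:
```python
from h import *
a=ctrl.snapshot('scene')[150:260,230:430];b=ctrl.snapshot('side')[150:300,240:400]
a=cv2.resize(a,(800,440),interpolation=cv2.INTER_CUBIC);cv2.imwrite('pics/s2.png',a[:,:,::-1])
cv2.imwrite('pics/d2.png',cv2.resize(b,(640,600),interpolation=cv2.INTER_CUBIC)[:,:,::-1])
```

```text
(no output)
```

View pics/d2.png

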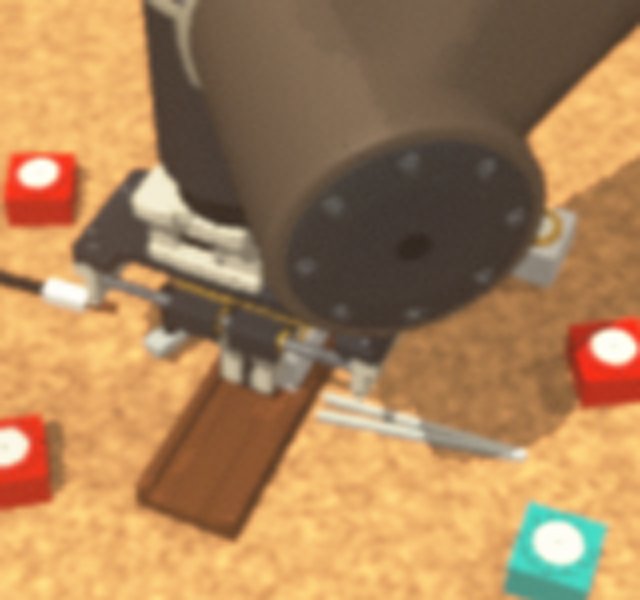

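View pics/s2.png

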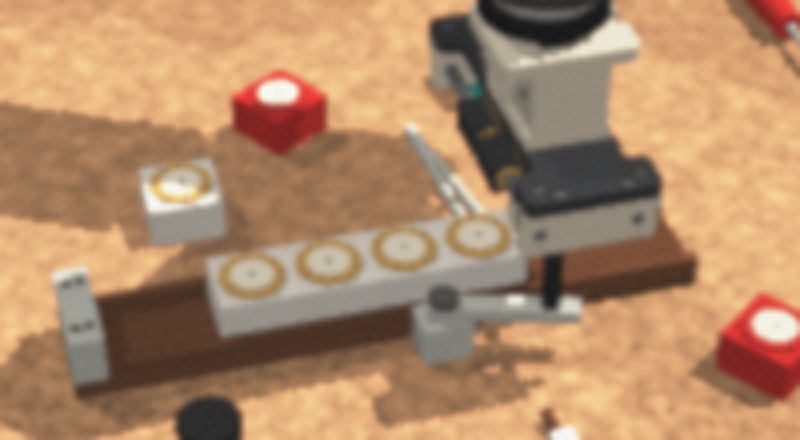

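The row is closed and moving. An unexpected 4 N upward force is on the tool, and the gripper's flank sits over the pin. I'll back off slightly and raise the tool to check.

Emit:
apply_moves:
  targets:
    - {"travel": [-4, 0, 0], "roll": 0, "jaw": 0}
    - {"travel": [0, 0, 0], "roll": 0, "jaw": 0}

```text
clock: 3.0
tool_pos: [0.5725, 0.0947, 0.0484]
orientation: [179.9, -0.1, -101.8]
force: [0.5, 0.6, -0.9]
opening: 0.0006
gripper_force: 0.0
```

Emit:
apply_moves:
  targets:
    - {"travel": [0, 0, -5], "roll": 0, "jaw": 0}
    - {"travel": [0, 0, 0], "roll": 0, "jaw": 0}

```text
clock: 3.2
tool_pos: [0.573, 0.0947, 0.0539]
orientation: [180.0, -0.0, -101.8]
force: [1.3, -0.9, 0.0]
opening: 0.0002
gripper_force: 0.0
```

The force came only from contact on the carrier face, so the body is clear. I'll lower the tool again and continue.

Emit:
apply_moves:
  targets:
    - {"travel": [0, 0, 6], "roll": 0, "jaw": 0}
    - {"travel": [2, 0, 0], "roll": 0, "jaw": 0}
    - {"travel": [3, 0, 0], "roll": 0, "jaw": 0}
    - {"travel": [4, 0, 0], "roll": 0, "jaw": 0}
    - {"travel": [4, 0, 0], "roll": 0, "jaw": 0}
    - {"travel": [4, 0, 0], "roll": 0, "jaw": 0}
    - {"travel": [4, 0, 0], "roll": 0, "jaw": 0}
    - {"travel": [4, 0, 0], "roll": 0, "jaw": 0}
    - {"travel": [4, 0, 0], "roll": 0, "jaw": 0}
    - {"travel": [4, 0, 0], "roll": 0, "jaw": 0}

```text
clock: 4.2
tool_pos: [0.5663, 0.0622, 0.0476]
orientation: [-180.0, 0.0, -101.8]
force: [0.3, 2.6, -1.2]
opening: 0.0004
gripper_force: 1.5
```

Emit:
apply_moves:
  targets:
    - {"travel": [4, 0, 0], "roll": 0, "jaw": 0}
    - {"travel": [4, 0, 0], "roll": 0, "jaw": 0}
    - {"travel": [4, 0, 0], "roll": 0, "jaw": 0}
    - {"travel": [4, 0, 0], "roll": 0, "jaw": 0}
    - {"travel": [4, 0, 0], "roll": 0, "jaw": 0}

```text
clock: 4.7
tool_pos: [0.5622, 0.0427, 0.0476]
orientation: [180.0, 0.0, -101.8]
force: [0.6, 3.1, -1.2]
opening: 0.0004
gripper_force: 1.5
```

Emit:
apply_moves:
  targets:
    - {"travel": [3, 0, 0], "roll": 0, "jaw": 0}
    - {"travel": [3, 0, 0], "roll": 0, "jaw": 0}
    - {"travel": [3, 0, 0], "roll": 0, "jaw": 0}
    - {"travel": [2, 0, 0], "roll": 0, "jaw": 0}
    - {"travel": [1, 0, 0], "roll": 0, "jaw": 0}

```text
clock: 5.2
tool_pos: [0.5597, 0.031, 0.0476]
orientation: [180.0, -0.0, -101.8]
force: [0.7, 3.4, -2.2]
opening: 0.0003
gripper_force: 1.5
```

Emit:
apply_moves:
  targets:
    - {"travel": [1, 0, 0], "roll": 0, "jaw": 0}
    - {"travel": [1, 0, 0], "roll": 0, "jaw": 0}

```text
clock: 5.4
tool_pos: [0.5594, 0.0293, 0.0476]
orientation: [-180.0, 0.0, -101.8]
force: [-0.1, 2.6, -1.6]
opening: 0.0002
gripper_force: 1.5
```

Emit:
apply_moves:
  targets:
    - {"travel": [1, 0, 0], "roll": 0, "jaw": 0}
    - {"travel": [1, 0, 0], "roll": 0, "jaw": 0}

```text
clock: 5.6
tool_pos: [0.559, 0.0273, 0.0475]
orientation: [180.0, 0.0, -101.8]
force: [-0.3, 3.8, -2.3]
opening: 0.0005
gripper_force: 1.5
```

Emit:
apply_moves:
  targets:
    - {"travel": [1, 0, 0], "roll": 0, "jaw": 0}
    - {"travel": [1, 0, 0], "roll": 0, "jaw": 0}

```text
clock: 5.8
tool_pos: [0.5586, 0.0253, 0.0476]
orientation: [-180.0, 0.0, -101.8]
force: [0.1, 5.8, -1.5]
opening: 0.0003
gripper_force: 3.4
```

Emit:
apply_moves:
  targets:
    - {"travel": [1, 0, 0], "roll": 0, "jaw": 0}
    - {"travel": [1, 0, 0], "roll": 0, "jaw": 0}

```text
clock: 6.0
tool_pos: [0.5592, 0.025, 0.0478]
orientation: [-179.9, 0.2, -101.8]
force: [-0.3, 15.5, -1.8]
opening: 0.0005
gripper_force: 7.7
```

Emit:
apply_moves:
  targets:
    - {"travel": [1, 0, 0], "roll": 0, "jaw": 0}
    - {"travel": [0, 0, 0], "roll": 0, "jaw": 0}

```text
clock: 6.2
tool_pos: [0.5592, 0.0249, 0.0478]
orientation: [-179.9, 0.2, -101.8]
force: [-0.3, 16.8, -2.3]
opening: 0.0003
gripper_force: 8.2
```

The row is home: the tool stalled at y = 0.0249 with about 16 N, matching the prediction. Next I retreat, rise, and go to the keeper pin.

Emit:
apply_moves:
  targets:
    - {"travel": [-4, 0, 0], "roll": 0, "jaw": 0}
    - {"travel": [-8, 0, 0], "roll": 0, "jaw": 0}
    - {"travel": [0, 0, -25], "roll": 0, "jaw": 0}
    - {"travel": [0, 0, -25], "roll": 0, "jaw": 0}
    - {"travel": [0, 0, -25], "roll": 0, "jaw": 0}
    - {"travel": [-18, -27, 0], "roll": 0, "jaw": 0}
    - {"travel": [-18, -27, 0], "roll": 0, "jaw": 0}
    - {"travel": [-18, -27, 0], "roll": 0, "jaw": 0}
    - {"travel": [0, 0, 0], "roll": 8, "jaw": 0}
    - {"travel": [0, 0, 0], "roll": 8, "jaw": 0}

```text
clock: 7.2
tool_pos: [0.6509, 0.0703, 0.1216]
orientation: [179.9, -0.1, -118.1]
force: [0.1, -0.4, -0.9]
opening: 0.0007
gripper_force: 0.0
```

Emit:
apply_moves:
  targets:
    - {"travel": [0, 0, 0], "roll": 8, "jaw": 0}
    - {"travel": [0, 0, 0], "roll": 8, "jaw": 0}
    - {"travel": [0, 0, 0], "roll": 8, "jaw": 0}
    - {"travel": [0, 0, 0], "roll": 8, "jaw": 0}
    - {"travel": [0, 0, 0], "roll": 8, "jaw": 0}

```text
clock: 7.7
tool_pos: [0.6503, 0.07, 0.1223]
orientation: [-180.0, -0.1, -158.2]
force: [-0.1, -0.3, -0.4]
opening: 0.0006
gripper_force: 0.0
```

Run:
```python
from h import *
o=ctrl.get_obs();print(o['tool_pos'],o['orientation'],o['joint_pos'])
im=ctrl.snapshot('wrist');cv2.imwrite('pics/w3.png',im[:,:,::-1])
```

```text
[0.65033483 0.06996493 0.1223159 ] [-1.79972607e+02 -8.32718953e-02 -1.58150970e+02] [ 2.32065045e+01  2.43380820e+01 -1.10784895e+01  3.11505369e-02
 -5.46673300e+01 -9.13754887e+01]
```

View pics/w3.png

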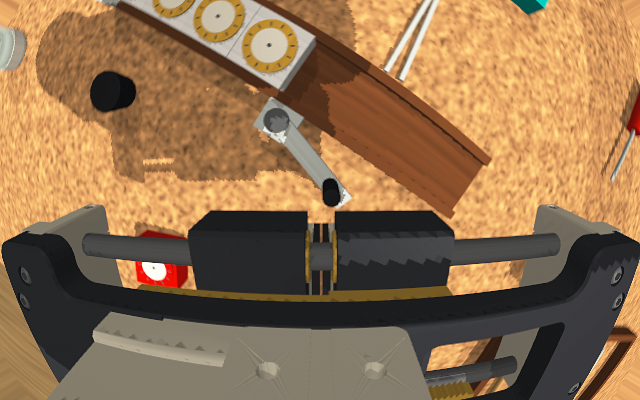

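The row stayed closed. Pin top is at about (332,199), its foot at (331,182), and the pivot cap at (276,120).

Run:
```python
from h import *
o=ctrl.get_obs();M=R.from_euler('xyz',o['orientation'],degrees=True).as_matrix()
P={}
for n,p,z in[('pin',(332,198),.071),('foot',(331,183),.033),('piv',(276,120),.038)]:
    q=onz('wrist',p,z,o);P[n]=M.T@(q-o['tool_pos'])*1000;print(n,q,P[n].round(1))
# rail axes in tool frame
a=np.radians(-11.8);rx=M.T@[np.cos(a),np.sin(a),0];ry=M.T@[-np.sin(a),np.cos(a),0]
piv=M.T@(np.array([.6031,.0173,0.])-o['tool_pos'])*1000
print('pivot pred',piv.round(1))
q0=None
v=P['pin']-piv;print('q',np.arctan2(v@ry,-v@rx),np.hypot(v[0],v[1]))
q=np.array([1.9,1.6,1.3,1.0,.7,.4,.2,0]);w=62*(-np.cos(q)[:,None]*rx+np.sin(q)[:,None]*ry)+piv
print(np.c_[q,w[:,:2]].round(2))
```

```text
pin [0.6329 0.0705 0.071 ] [16.   6.8 51.4]
foot [0.6314 0.0706 0.033 ] [17.3  7.5 89.4]
piv [0.6019 0.0168 0.038 ] [ 64.4 -31.9  84.4]
pivot pred [ 63.  -31.8 122.4]
q 1.875450265840311 60.88660486113453
[[  1.9   14.17   6.31]
 [  1.6   27.62  19.05]
 [  1.3   44.24  27.24]
 [  1.    62.54  30.16]
 [  0.7   80.89  27.53]
 [  0.4   97.64  19.61]
 [  0.2  107.17  11.71]
 [  0.   114.94   2.07]]
```

Emit:
apply_moves:
  targets:
    - {"travel": [-12, 7, 0], "roll": 0, "jaw": 0}
    - {"travel": [0, 0, 28], "roll": 0, "jaw": 0}
    - {"travel": [0, 0, 27], "roll": 0, "jaw": 0}
    - {"travel": [6, 0, 0], "roll": 0, "jaw": 0}
    - {"travel": [6, 2, 0], "roll": 0, "jaw": 0}
    - {"travel": [6, 5, 0], "roll": 0, "jaw": 0}
    - {"travel": [6, 5, 0], "roll": 0, "jaw": 0}
    - {"travel": [8, 4, 0], "roll": 0, "jaw": 0}
    - {"travel": [9, 4, 0], "roll": 0, "jaw": 0}
    - {"travel": [9, 2, 0], "roll": 0, "jaw": 0}

```text
clock: 8.75
tool_pos: [0.6038, 0.0832, 0.0682]
orientation: [180.0, 0.0, -157.8]
force: [2.1, 1.6, -0.5]
opening: 0.0004
gripper_force: 0.6
```

Emit:
apply_moves:
  targets:
    - {"travel": [9, 1, 0], "roll": 0, "jaw": 0}
    - {"travel": [6, -1, 0], "roll": 0, "jaw": 0}
    - {"travel": [6, -1, 0], "roll": 0, "jaw": 0}
    - {"travel": [6, -1, 0], "roll": 0, "jaw": 0}
    - {"travel": [6, -2, 0], "roll": 0, "jaw": 0}
    - {"travel": [6, -3, 0], "roll": 0, "jaw": 0}
    - {"travel": [5, -3, 0], "roll": 0, "jaw": 0}

```text
clock: 9.45
tool_pos: [0.567, 0.0565, 0.0674]
orientation: [180.0, -0.0, -157.8]
force: [-1.1, 1.8, 1.1]
opening: 0.0004
gripper_force: 0.7
```

Emit:
apply_moves:
  targets:
    - {"travel": [5, -4, 0], "roll": 0, "jaw": 0}
    - {"travel": [5, -4, 0], "roll": 0, "jaw": 0}
    - {"travel": [4, -4, 0], "roll": 0, "jaw": 0}
    - {"travel": [3, -4, 0], "roll": 0, "jaw": 0}

```text
clock: 9.85
tool_pos: [0.5577, 0.0352, 0.0675]
orientation: [-180.0, -0.0, -157.8]
force: [0.6, 1.1, 0.5]
opening: 0.0007
gripper_force: 0.5
```

Emit:
apply_moves:
  targets:
    - {"travel": [2, -1, 0], "roll": 0, "jaw": 0}
    - {"travel": [1, 0, 0], "roll": 0, "jaw": 0}

```text
clock: 10.05
tool_pos: [0.5569, 0.0339, 0.0679]
orientation: [-180.0, 0.2, -157.8]
force: [6.5, 0.8, -4.4]
opening: 0.0005
gripper_force: 3.3
```

Emit:
apply_moves:
  targets:
    - {"travel": [2, 0, 0], "roll": 0, "jaw": 0}
    - {"travel": [0, 0, 0], "roll": 0, "jaw": 0}
    - {"travel": [0, 0, 0], "roll": 0, "jaw": 0}

```text
clock: 10.35
tool_pos: [0.5568, 0.034, 0.0681]
orientation: [-180.0, 0.3, -157.7]
force: [9.7, 0.2, -6.2]
opening: 0.0008
gripper_force: 4.7
```

Emit:
apply_moves:
  targets:
    - {"travel": [-5, 0, 0], "roll": 0, "jaw": 0}
    - {"travel": [-20, 0, 0], "roll": 0, "jaw": 0}
    - {"travel": [0, 0, -30], "roll": 0, "jaw": 0}
    - {"travel": [0, 0, -40], "roll": 0, "jaw": 0}
    - {"travel": [-30, 0, -40], "roll": 0, "jaw": 0}
    - {"travel": [0, 0, 0], "roll": 0, "jaw": 0}

```text
clock: 10.95
tool_pos: [0.6097, 0.0552, 0.1837]
orientation: [-179.9, 0.5, -157.7]
force: [0.0, 0.2, -0.8]
opening: 0.0008
gripper_force: 0.0
```

Run:
```python
from h import *
o=ctrl.get_obs();print(o['tool_pos'],o['orientation'])
im=ctrl.snapshot('wrist');cv2.imwrite('pics/w4.png',im[:,:,::-1])
```

```text
[0.60967867 0.05516693 0.18367622] [-179.8719424     0.54369057 -157.70438458]
```

View pics/w4.png

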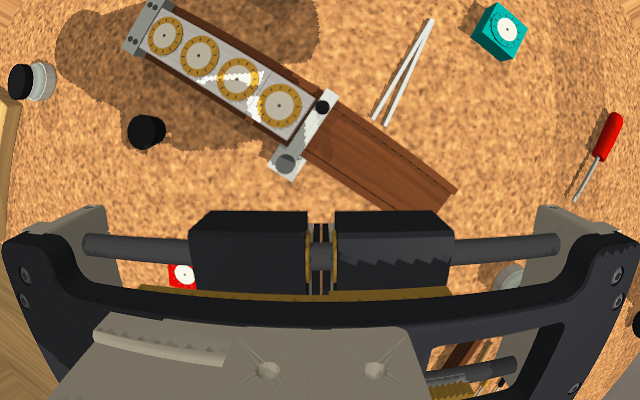

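The row sits against the stop at (147,27) and the arm lies across the rail, with its pivot at (286,162) and pin top at (322,106). A numeric check of the angle follows.

Run:
```python
from h import *
o=ctrl.get_obs()
g=lambda p,z:onz('wrist',p,z,o)[:2]
piv=g((286,163),.038);pin=g((322,106),.071);end=(g((326,89),.033)+g((338,96),.033))/2
c=[g(p,.042) for p in[(165,36),(200,56),(239,79),(279,105)]]
a=c[0]-c[3];ra=np.degrees(np.arctan2(a[1],a[0]))
for n,e in(('pin',pin),('tip',end)):
    v=e-piv;print(n,np.degrees(np.arctan2(v[1],v[0]))%360,np.hypot(*v))
print('rail -y dir',ra, 'shut arm dir should be',(ra-90)%360,[np.linalg.norm(c[i]-c[i+1]) for i in range(3)],c)
```

```text
pin 169.19346688847716 0.06026881448975075
tip 168.99850119613305 0.07650601283559347
rail -y dir -101.72511201516507 shut arm dir should be 168.27488798483495 [np.float64(0.0459108919538708), np.float64(0.045459872415131115), np.float64(0.04396100544801041)] [array([ 0.5227, -0.141 ]), array([ 0.5318, -0.096 ]), array([ 0.5406, -0.0514]), array([ 0.5502, -0.0085])]
```

The arm is within about 1° of square across the rail (0.12 rad is 6.9°), and the row is closed. Handing in.

```bash
python3 -c "
from plant import ctrl
print(ctrl.close_job())"
```

```text
the job is handed in; nothing more can be done
None
```

The four carriers are parked against the end stop with no visible gaps, the keeper is shut behind them to within about 1° by the wrist camera, and the job is handed in; no verdict came back.

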